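# Lock the tin into the galley keeper for the drive

### The job

Secure the green tin for the drive: without lifting or tipping it, slide it along the wooden fence until it is fully home against the keeper's end stop. Then take the orange-handled key from its stand, put its blade well down into the slot of the brass cam and with it turn the cam clockwise (seen from above) as far as it goes, so that the red tongue bars the way in front of the tin. Leave the key standing in the slot, and leave the jam jar, the mug and the red timer where they are.

Things in the scene. Friction and masses are not known exactly. Their poses are not given: they have to be found in the camera images.
- keeper: Wooden tin keeper fixed to the worktop, which is the lane's floor. Origin on the worktop below the tin's home place; x points along the lane from its open mouth (-x) to the end stop, y to the fence, z up. Fence: inner face at y = +32 mm, 14 mm thick, 42 mm high, x = -200 to +45 mm. End stop: inner face at x = +31 mm, 14 mm thick, 42 mm high. Home tin: x about +2, y -3 to +3 mm.
- housing (a point): Middle of the top of the lock housing, the wooden block across from the fence that carries the cam: at x = -44, y = -64, z = 44 mm in the keeper's frame, 64 x 64 mm, 44 mm high; its face at y = -32 mm leaves a lane 64 mm wide. Between it and the end stop a 30 mm high cheek goes on with the same face. Axes as the keeper's.
- tin: Round green tin with gold rims, 57 mm diameter, 72 mm high, 0.13 to 0.25 kg, upright and loose; origin at the centre of its underside. It starts in the lane's open part, beside the fence (0 to 13 mm off it), 110 to 150 mm short of home.
- cam (a joint): Angle of the cam about its upright axis, rad, growing as it turns clockwise seen from above: 0 = fully open (red tongue along the keeper's -x, beside the lane), 1.571 = end stop, seated (tongue across the lane, pointing to the fence). It starts at 0.05 to 0.35, stays where it is left, and takes about 0.1 N m to turn.
- slot (a point): Middle of the slot's mouth in the top face of the brass cam (55 mm diameter), 72.5 mm above the worktop, on the cam's axis; it turns with the cam. The slot runs along this frame's x right across the cam: 7 mm wide with rounded lips, 46 mm long, 22 mm deep. At joint value 0 this frame is aligned with the keeper's.
- tongue_tip (a point): Free end of the cam's red tongue, which points along the slot frame's -x: 15 mm wide, 9 mm thick, 48.5 to 57.5 mm above the worktop, its end 90 mm from the cam's axis.
- key: Flat-blade key, 98 mm tall, 0.12 kg, upright in its stand, blade down. Origin at the middle of the blade's lower edge, z up. Steel blade 34 mm wide (x), 4 mm thick (y), z = 0 to 44 mm, lower edge rounded; dark collar z = 44 to 52 mm; orange handle 68 mm long (x), 20 mm thick (y), z = 52 to 98 mm: grip it across its 20 mm. The blade plays about 0.1 rad in the cam's slot.
- stand: Dark wooden block, 82 x 58 mm over its foot, 50 mm high, fixed to the worktop; origin at the centre of its underside. A slot in its top along its x, 41 x 8 mm, 35 mm deep, holds the key; pull the key straight up by 40 mm to free it.
- jam_jar: Bystander: glass jam jar with a red-and-white striped lid, 71 mm diameter, 89 mm high; origin at the centre of its underside.
- mug: Bystander: small white mug, 62 x 88 x 50 mm; origin under it.
- timer: Bystander: round red kitchen timer, 66 mm diameter, 69 mm high; origin at the centre of its underside.
Things that resemble listed ones, but are neither listed nor needed, are in the scene too. What is meant by the key is not pink, purple or turquoise, and is the smaller of those in its own colour.

How it is judged:
By the outcome, as a careful person would: the job done as asked, in the order asked, and still so for the second after the job is handed in, with the robot touching nothing.
It also fails if it takes over 66 s, if anything falls off the work surface, if the arm or the gripper's body presses on something with over 40 N, if the wrist force passes 120 N, or if a joint passes its speed limit or range.

### The arm

A 6-joint arm with a two-finger parallel gripper is mounted at the origin on a cart in front of the work surface, level with it; the furniture and walls round the work are solid. World frame = base frame: x ahead of the robot, y to its left, z up, the work surface at z = 0. Lengths are in m, angles in rad, forces in N, time in s.
With the tool pointing down it reaches from about 0.35 to 0.975 m from the base axis. Payload 4.9 kg.
Tool frame: the origin (TCP) lies midway between the tips of the shut fingers; the grasp point (between the pads) lies 19 mm behind it; z points along the fingers, y is the line along which they close (so a half turn about z gives the same grasp; the last joint's range is limited). The gripper opens to 85 mm and grips with 20 to 120 N. Pads are 22 mm wide; open, the fingers measure 114 mm over their backs; the gripper's body (76 mm by 85 mm) begins 54 mm behind the grasp point. The pads swing forward as they close: fully open they stand 13 mm farther back than shut.
Start: joints at [-1.241, 0.053, 1.613, -0, 1.476, -0.119], TCP at [0.271, -0.563, 0.231] pointing down, gripper open.
Joint ranges: [-3.01, 3.01], [-1.01, 2.22], [0.06, 2.58], [-1.02, 4.17], [0.09, 2.62], [-3.14, 3.14]. Speed limits (rad/s): [2.57, 2.57, 3.14, 3.14, 3.14, 3.14].

### API

Orientations are given as a rotation vector (axis times angle).
In Python, from station import ctrl gives the robot as it stands.
- The arm moves only by the tool step_arm, never from a script. Its argument "targets" is a list of rows, each an object with "travel": the shift along the world's x, y, z as a fraction of full scale, a list of three; "angular": the turn, a rotation vector about the world's x, y, z as a fraction of full scale, a list of three; "gripper": the opening, from 0 (shut) to 1 (fully open). In form: [{"travel": [x, y, z], "angular": [rx, ry, rz], "gripper": gripper}, ...]. A call has 1 to 10 rows; each row is the pose to reach, as a shift and turn from the pose commanded when the call began; what a row does not reach only later rows make up. Full scale, the value 1, is 0.6 m for a shift and pi/4 rad for a turn. A row lasts 1/10 s, in which the tool goes at most 50 mm and 8.59 degrees, less where a joint would pass 70% of its speed; a pose out of reach is approached as far as the arm can. A call with a number of a shift or a turn outside -1 to 1 is refused whole. A call with a gripper value outside its range is refused whole. The fingers move at their own pace and stop on an object; "squeeze" is the grip in N (left out, the last holds). Time passes only in rows, so rows that repeat a pose let the fingers close. It gives the time, the measured TCP pose, the force, the opening and the grip force at its end, in the units of the state.
- ctrl.get_obs(): the state, without advancing time (a new reading comes with each control period).
- ctrl.get_image(name): name is "scene" or "top"; returns a dict with "img" (384x512x3 uint8, red, green, blue), "fx", "fy", "cx", "cy" (pixels), "rvec" (rotation vector, rad) and "tvec" (3), from world to camera coordinates, as OpenCV has them. Camera axes: x right, y down, z forward; pixel columns grow to the right and rows downward; lengths in m; the calibration is good to about 2 mm. A picture is of the moment at which its call begins. There is no depth.
- ctrl.finish_job(): hands the job in; it is judged then, once.
The state is a dict: "t": time; "q": joint angles; "dq": joint speeds; "effort": joint torques, N m; "tool_pos": TCP position; "tool_rot": TCP orientation; "contact_force": force on the tool from outside, world axes, zero at the start; "wrist_torque": the same for the moment, N m; "opening": finger opening in m; "grip_force": force on a finger pad.
Only numpy, scipy, OpenCV 4.12 (cv2) and the standard library are available. Lean on these libraries where they do the work, as an engineer would, in place of code of your own. Each camera call takes 0.05 s, during which the arm holds its last target. There are 200 camera calls.

## Working session

There is one attempt and no reset: what is moved stays moved. The work goes in short steps, Python scripts to look and compute and a tool call to move; the robot and the scene stay as the last step left them, time stands still between calls to the robot, and variables do not carry over. Pictures are saved under pics/ and viewed, at most 10 in all, crops included, and the job is handed in when it is done.

Besides the shell and the picture viewer there is one more tool, called in YAML: its name, and indented under it one key for each argument. step_arm: Moves the arm, as the interface text tells. Its arguments: {"type":"object","properties":{"targets":{"type":"array"},"squeeze":{"type":"number"}},"required":["targets"]}

```bash
mkdir -p pics
cat > h.py <<'E'
import numpy as np, cv2, pickle
from station import ctrl
def grab(n,tag):
    d=ctrl.get_image(n); pickle.dump(d,open(f'pics/{tag}.pkl','wb'))
    return d
def ray(d,u,v):
    R=cv2.Rodrigues(np.array(d['rvec'],float))[0]; t=np.array(d['tvec'],float).ravel()
    return -R.T@t, R.T@np.array([(u-d['cx'])/d['fx'],(v-d['cy'])/d['fy'],1])
def atz(d,u,v,z):
    c,r=ray(d,u,v); return c+r*(z-c[2])/r[2]
def proj(d,P):
    K=np.array([[d['fx'],0,d['cx']],[0,d['fy'],d['cy']],[0,0,1.]])
    return cv2.projectPoints(np.array(P,float).reshape(-1,1,3),np.array(d['rvec'],float),np.array(d['tvec'],float),K,None)[0].reshape(-1,2)
def save(d,name,box=None,k=1):
    im=d['img'][:,:,::-1]
    if box: u0,v0,u1,v1=box; im=im[v0:v1,u0:u1]
    cv2.imwrite('pics/'+name,cv2.resize(np.ascontiguousarray(im),None,fx=k,fy=k,interpolation=cv2.INTER_CUBIC))
E
python3 - <<'E'
from h import *
for n in ['top','scene']:
    d=grab(n,n+'0'); save(d,n+'0.png',k=1.5)
    print(n,ray(d,256,192),d['fx'])
print(ctrl.get_obs())
E
```

```text
top (array([0.47171941, 0.05575348, 1.353417  ]), array([ 0.04525312,  0.00738755, -0.99909424])) 425.39669758023575
scene (array([-0.13781195,  0.5308308 ,  0.9046277 ]), array([ 0.57015464, -0.39968417, -0.71775805])) 394.67673340562897
{'t': 0.1, 'q': array([-1.24100793e+00,  5.33135771e-02,  1.61415558e+00, -2.25074676e-05,
        1.47598590e+00, -1.18998868e-01]), 'dq': array([-1.68215993e-04, -2.40408922e-03, -1.17494385e-03,  8.19033185e-04,
       -1.29963902e-03, -8.49294610e-05]), 'effort': array([ 7.38900126e-04, -3.94902062e+01, -3.71363211e+01, -1.04935145e-04,
        3.94169343e-03,  5.70657036e-06]), 'tool_pos': array([ 0.27098346, -0.56257743,  0.23017252]), 'tool_rot': array([-3.06102635e+00, -6.98643933e-01,  3.42552418e-04]), 'contact_force': array([ 0.06749517,  0.17828216, -0.25596171]), 'wrist_torque': array([ 0.05069455,  0.00649661, -0.04600169]), 'grip_force': 0.0, 'opening': 0.08523087051760281}
```

View pics/top0.png

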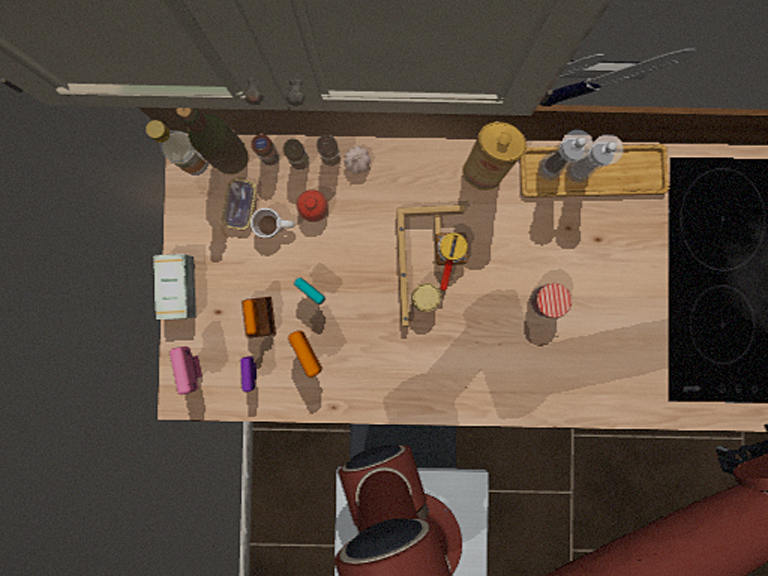

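View pics/scene0.png

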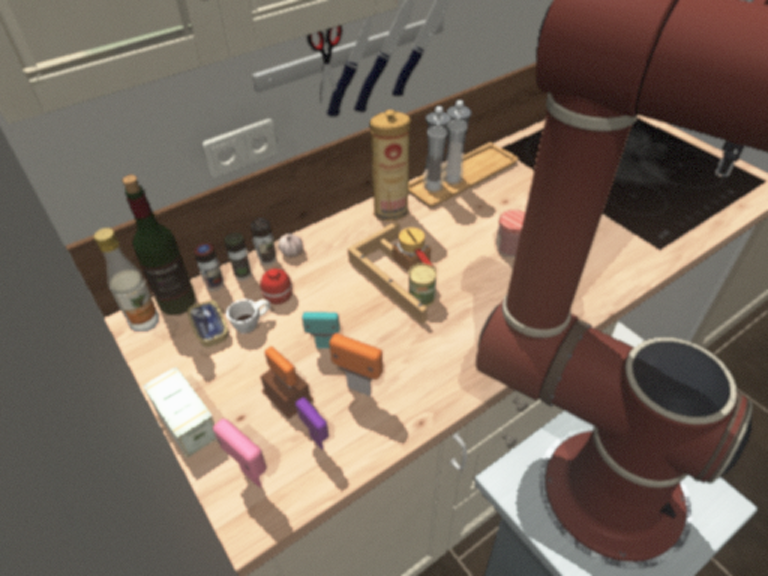

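Run:
```python
from h import *
d=pickle.load(open('pics/top0.pkl','rb'));s=pickle.load(open('pics/scene0.pkl','rb'))
def crop(d,u,v,w,h,k): return cv2.resize(np.ascontiguousarray(d['img'][v:v+h,u:u+w,::-1]),None,fx=k,fy=k,interpolation=cv2.INTER_CUBIC)
C=np.zeros((600,800,3),np.uint8)
a=crop(d,255,130,70,95,6);C[:570,:420]=a
b=crop(d,150,190,75,70,5);C[:350,425:800]=b
for i in range(0,70,10): cv2.putText(C,str(255+i),(i*6,590),0,.4,(255,255,255));cv2.line(C,(i*6,570),(i*6,578),(255,255,255))
for i in range(0,95,10): cv2.line(C,(0,i*6),(8,i*6),(255,255,255));cv2.putText(C,str(130+i),(10,i*6+4),0,.35,(255,255,255))
for i in range(0,75,10): cv2.putText(C,str(150+i),(425+i*5,370),0,.4,(255,255,255))
for i in range(0,70,10): cv2.putText(C,str(190+i),(425,i*5+4),0,.35,(255,255,255))
cv2.imwrite('pics/c1.png',C)
C=np.zeros((600,800,3),np.uint8)
C[:500,:375]=0
a=crop(s,225,140,75,75,5);C[:375,:375]=a   # keeper
b=crop(s,165,215,90,70,4.5);C[:315,385:790]=b
for i in range(0,75,10): cv2.putText(C,str(225+i),(i*5,390),0,.4,(255,255,255));cv2.putText(C,str(140+i),(0,i*5+4),0,.35,(255,255,255))
for i in range(0,90,10): cv2.putText(C,str(165+i),(385+int(i*4.5),330),0,.4,(255,255,255))
for i in range(0,70,10): cv2.putText(C,str(215+i),(385,int(i*4.5)+4),0,.35,(255,255,255))
cv2.imwrite('pics/c2.png',C)
```

```text
(no output)
```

View pics/c1.png

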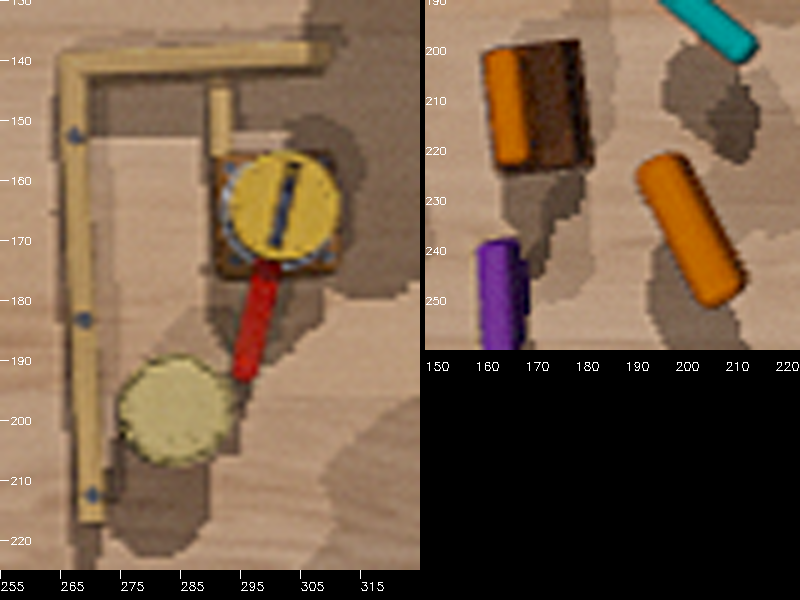

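View pics/c2.png

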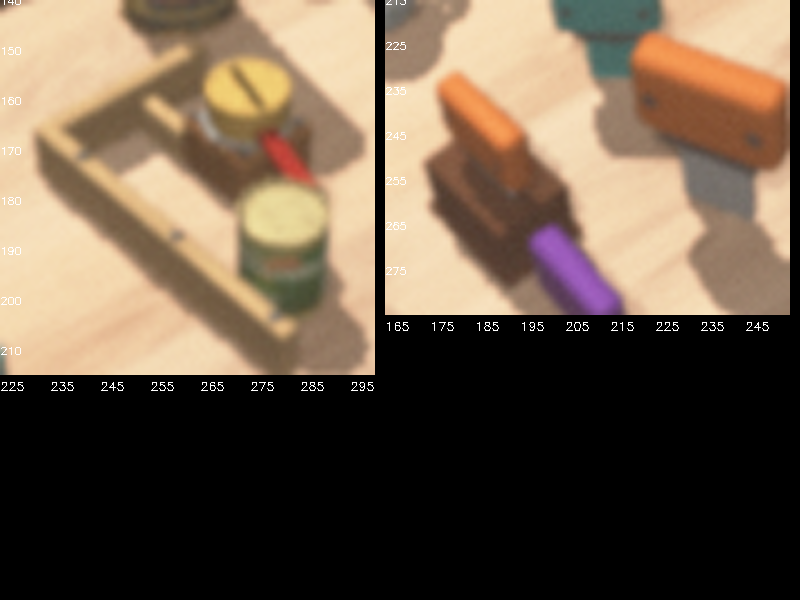

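Run:
```python
from h import *
from scipy.spatial.transform import Rotation as Rn
d=pickle.load(open('pics/top0.pkl','rb'));s=pickle.load(open('pics/scene0.pkl','rb'))
np.set_printoptions(precision=4,suppress=True)
P=lambda u,v,z:atz(d,u,v,z)[:2]
def ang(a,b): e=b-a; return np.arctan2(e[1],e[0]),np.linalg.norm(e)
oc,fo,fi,ic=[P(*x,.042) for x in [(265.3,139.3),(268.3,217),(272.2,217),(269.7,142.7)]]
eo,ei=[P(*x,.042) for x in [(309.7,137),(309.7,141.3)]]
print('fence',oc,fo,fi,ic,'yaw,len',ang(fo,oc),ang(fi,ic),'stop',ang(eo,oc),ang(ei,ic))
cam=P(302.2,164.5,.0725);print('cam',cam,'slot',ang(P(301,171,.0725),P(304.3,157.2,.0725)))
tip=P(295.8,193.3,.053);print('tip',tip,ang(tip,cam))
tin=P(284.3,198.3,.072);print('tin',tin)
k1,k2=P(165.4,199.6,.113),P(167.2,223,.113);print('key',(k1+k2)/2,ang(k2,k1))
def tri(a,b):
    c1,r1=ray(d,*a);c2,r2=ray(s,*b);r1/=np.linalg.norm(r1);r2/=np.linalg.norm(r2)
    k=np.linalg.lstsq(np.c_[r1,-r2],c2-c1,rcond=None)[0];p,q=c1+k[0]*r1,c2+k[1]*r2
    return (p+q)/2,np.linalg.norm(p-q)
print('tri key',tri((165.4,199.6),(179.9,233.2)),tri((167.2,223),(193.9,246.1)))
print('tri cam',tri((302.2,164.5),(225+249/5,140+90/5)),'tin',tri((284.3,198.3),(225+284/5,140+217/5)))
yaw,_=ang(fo,oc)
for y in [ang(fi,ic)[0],yaw]:
    c,sn=np.cos(y),np.sin(y);R=np.array([[c,-sn],[sn,c]])
    k=cam-R@[-.044,-.064];print('keeper from cam',k,'corner pred',k+R@[.031,.032],'outer',k+R@[.045,.046],'fence end inner',k+R@[-.2,.032]); print('tin in keeper',R.T@(tin-k),'cam-ic rel',R.T@(cam-ic))
print(Rn.from_rotvec(ctrl.get_obs()['tool_rot']).as_matrix())
```

```text
fence [0.6951 0.04  ] [0.4548 0.026 ] [0.4551 0.014 ] [0.6848 0.0262] yaw,len (np.float64(0.058261587530443956), np.float64(0.24069326358528842)) (np.float64(0.05300253450069186), np.float64(0.2300693760117227)) stop (np.float64(1.6438364451445702), np.float64(0.1378706652653653)) (np.float64(1.6269348827533665), np.float64(0.12408047577039841))
cam [ 0.6158 -0.0726] slot (np.float64(-0.2169377199405893), np.float64(0.04304200308127149))
tip [ 0.5291 -0.0565] (np.float64(-0.18415015711021754), np.float64(0.08811335006398537))
tin [ 0.5125 -0.0205]
key [0.4664 0.3248] (np.float64(0.10412979664185276), np.float64(0.06832735541436542))
tri key (array([0.4996, 0.3295, 0.1005]), np.float64(0.003826225419530334)) (array([0.4325, 0.3219, 0.1117]), np.float64(0.0006910448745870223))
tri cam (array([ 0.6161, -0.0737,  0.0662]), np.float64(0.0012314404350930645)) tin (array([ 0.5127, -0.021 ,  0.0641]), np.float64(0.00025892861380021396))
keeper from cam [ 0.6563 -0.0064] corner pred [0.6856 0.0272] outer [0.6988 0.0419] fence end inner [0.4549 0.015 ]
tin in keeper [-0.1443 -0.0064] cam-ic rel [-0.0742 -0.095 ]
keeper from cam [ 0.6559 -0.0062] corner pred [0.685  0.0276] outer [0.6982 0.0424] fence end inner [0.4544 0.0141]
tin in keeper [-0.144  -0.0059] cam-ic rel [-0.0747 -0.0946]
[[ 0.901   0.4339 -0.0006]
 [ 0.4339 -0.901   0.0018]
 [ 0.0002 -0.0019 -1.    ]]
```

step_arm:
  targets:
    - {"travel": [0.19,0.41,0],"angular": [0,0,0.75],"gripper": 0}
    - {"travel": [0.19,0.41,0],"angular": [0,0,0.75],"gripper": 0}
    - {"travel": [0.19,0.41,0],"angular": [0,0,0.75],"gripper": 0}
    - {"travel": [0.19,0.41,0],"angular": [0,0,0.75],"gripper": 0}
    - {"travel": [0.19,0.41,0],"angular": [0,0,0.75],"gripper": 0}
    - {"travel": [0.19,0.41,0],"angular": [0,0,0.75],"gripper": 0}
    - {"travel": [0.19,0.41,0],"angular": [0,0,0.75],"gripper": 0}

```text
t: 0.8
tool_pos: [0.386, -0.3146, 0.2309]
tool_rot: [-2.724, -1.564, -0.0]
contact_force: [-0.6, -0.2, 0.3]
opening: 0.0003
grip_force: 0.0
```

step_arm:
  targets:
    - {"travel": [0.194,0.41,0],"angular": [0,0,0.75],"gripper": 0}
    - {"travel": [0.194,0.41,0],"angular": [0,0,0.75],"gripper": 0}
    - {"travel": [0.194,0.41,0],"angular": [0,0,0.75],"gripper": 0}
    - {"travel": [0.194,0.41,0],"angular": [0,0,0.75],"gripper": 0}
    - {"travel": [0.194,0.41,0],"angular": [0,0,0.75],"gripper": 0}
    - {"travel": [0.194,0.41,0],"angular": [0,0,0.75],"gripper": 0}
    - {"travel": [0.194,0.41,-0.17],"angular": [0,0,0.75],"gripper": 0}
    - {"travel": [0.194,0.41,-0.17],"angular": [0,0,0.75],"gripper": 0}
    - {"travel": [0.194,0.41,-0.17],"angular": [0,0,0.75],"gripper": 0}
    - {"travel": [0.194,0.41,-0.17],"angular": [0,0,0.75],"gripper": 0}

```text
t: 1.8
tool_pos: [0.5008, -0.0717, 0.1285]
tool_rot: [-2.158, -2.28, 0.003]
contact_force: [0.8, -0.5, 0.2]
opening: 0.0004
grip_force: 0.0
```

Run:
```python
from h import *
d=grab('top','top1')
o=ctrl.get_obs();print(o['tool_pos'],o['q'],o['t'])
def crop(d,u,v,w,h,k): return cv2.resize(np.ascontiguousarray(d['img'][v:v+h,u:u+w,::-1]),None,fx=k,fy=k,interpolation=cv2.INTER_CUBIC)
s=grab('scene','scene1')
C=np.zeros((420,800,3),np.uint8);C[:,:395]=crop(d,250,140,79,84,5);C[:400,400:]=crop(s,220,130,80,80,5)
cv2.imwrite('pics/c3.png',C)
```

```text
[ 0.50249967 -0.07215328  0.13096798] [-2.89193834e-01 -1.48486209e-01  1.97921782e+00 -2.01416985e-04
  1.30915477e+00 -3.44176500e-01] 1.85
```

View pics/c3.png

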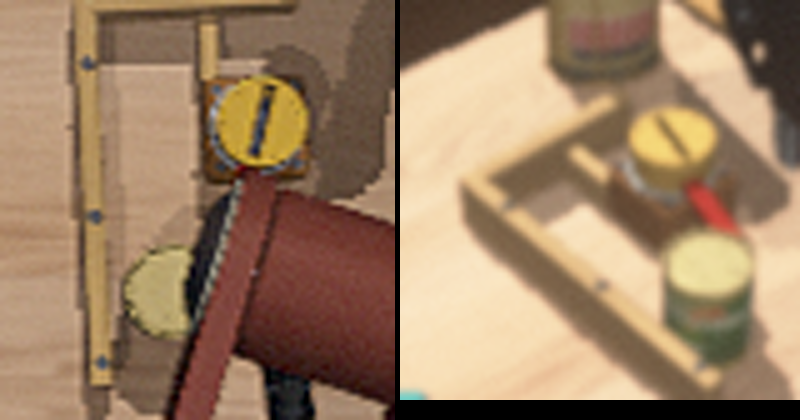

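step_arm:
  targets:
    - {"travel": [0,0,-0.08],"angular": [0,0,0],"gripper": 0}
    - {"travel": [0,0,-0.15],"angular": [0,0,0],"gripper": 0}
    - {"travel": [0,0,-0.19],"angular": [0,0,0],"gripper": 0}
    - {"travel": [0,0,-0.19],"angular": [0,0,0],"gripper": 0}
    - {"travel": [0,0,-0.19],"angular": [0,0,0],"gripper": 0}

```text
t: 2.4
tool_pos: [0.5038, -0.072, 0.0181]
tool_rot: [2.156, 2.28, 0.003]
contact_force: [0.6, -0.5, 1.0]
opening: -0.0002
grip_force: 0.0
```

step_arm:
  targets:
    - {"travel": [0,0.006,0],"angular": [0,0,0],"gripper": 0}
    - {"travel": [0,0.01,0],"angular": [0,0,0],"gripper": 0}
    - {"travel": [0,0.014,0],"angular": [0,0,0],"gripper": 0}
    - {"travel": [0,0.018,0],"angular": [0,0,0],"gripper": 0}
    - {"travel": [0,0.022,0],"angular": [0,0,0],"gripper": 0}
    - {"travel": [0,0.026,0],"angular": [0,0,0],"gripper": 0}
    - {"travel": [0,0.03,0],"angular": [0,0,0],"gripper": 0}
    - {"travel": [0,0.03,0],"angular": [0,0,0],"gripper": 0}
    - {"travel": [0,0.03,0],"angular": [0,0,0],"gripper": 0}

```text
t: 3.3
tool_pos: [0.5014, -0.0529, 0.0151]
tool_rot: [-2.158, -2.283, 0.0]
contact_force: [0.1, -0.8, -0.6]
opening: -0.0001
grip_force: 0.0
```

Run:
```python
from h import *
a=pickle.load(open('pics/scene0.pkl','rb'));s=grab('scene','scene2')
o=ctrl.get_obs();print(o['tool_pos'],o['contact_force'])
def crop(d,u,v,w,h,k): return cv2.resize(np.ascontiguousarray(d['img'][v:v+h,u:u+w,::-1]),None,fx=k,fy=k,interpolation=cv2.INTER_CUBIC)
C=np.zeros((480,800,3),np.uint8);C[:,:400]=crop(a,230,130,80,96,5);C[:,400:]=crop(s,230,130,80,96,5)
cv2.imwrite('pics/c4.png',C)
```

```text
[ 0.50138828 -0.05296327  0.01509513] [ 0.43469782 -0.91227037  0.5821201 ]
```

View pics/c4.png

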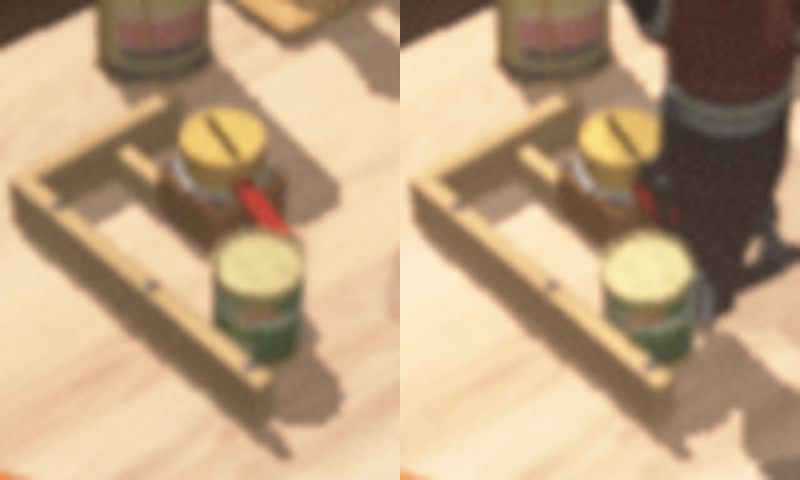

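Run:
```python
from h import *
s=pickle.load(open('pics/scene2.pkl','rb'))
a=atz(s,281.6,183,.072)[:2];b=atz(s,279.6,183.6,.072)[:2]
t=np.array([.5125,-.0205])+b-a
y=.057;R=np.array([[np.cos(y),-np.sin(y)],[np.sin(y),np.cos(y)]])
print(a,b,t,R.T@(t-[.656,-.0065]))
for p in [(-.205,.001),(-.19,.001),(-.0375,.001),(-.035,.001)]: print(R@p+[.656,-.0065])
```

```text
[ 0.50814705 -0.01650194] [ 0.50972226 -0.01010889] [ 0.51407521 -0.01410695] [-0.14212766  0.00049074]
[ 0.45127596 -0.0171803 ]
[ 0.4662516  -0.01632576]
[ 0.61850393 -0.00763797]
[ 0.62099987 -0.00749554]
```

step_arm:
  targets:
    - {"travel": [0,-0.033,0],"angular": [0,0,0],"gripper": 0}
    - {"travel": [0,-0.033,0.08],"angular": [0,0,0],"gripper": 0}
    - {"travel": [0,-0.033,0.16],"angular": [0,0,0],"gripper": 0}
    - {"travel": [0,-0.033,0.19],"angular": [0,0,0.2],"gripper": 0}
    - {"travel": [-0.05,0,0.19],"angular": [0,0,0.4],"gripper": 0}
    - {"travel": [-0.09,0.058,0.19],"angular": [0,0,0.6],"gripper": 0.15}
    - {"travel": [-0.09,0.058,0.19],"angular": [0,0,0.8],"gripper": 0.15}
    - {"travel": [-0.09,0.058,0.19],"angular": [0,0,1],"gripper": 0.15}

```text
t: 4.15
tool_pos: [0.4467, -0.0172, 0.129]
tool_rot: [-1.161, -2.919, -0.001]
contact_force: [0.3, 0.4, 0.4]
opening: 0.0129
grip_force: 0.0
```

step_arm:
  targets:
    - {"travel": [0,0,0],"angular": [0,0,0.2],"gripper": 0.15}
    - {"travel": [0,0,0],"angular": [0,0,0.4],"gripper": 0.15}
    - {"travel": [0,0,0],"angular": [0,0,0.6],"gripper": 0.15}
    - {"travel": [0,0,0],"angular": [0,0,0.8],"gripper": 0.15}
    - {"travel": [0,0,-0.08],"angular": [0,0,1],"gripper": 0.15}
    - {"travel": [0,0,-0.15],"angular": [0,0,1],"gripper": 0.15}
    - {"travel": [0,0,-0.187],"angular": [0,0,1],"gripper": 0.15}
    - {"travel": [0,0,-0.187],"angular": [0,0,1],"gripper": 0.15}
    - {"travel": [0,0,-0.187],"angular": [0,0,1],"gripper": 0.15}

```text
t: 5.05
tool_pos: [0.4476, -0.0182, 0.0173]
tool_rot: [0.032, -3.141, -0.001]
contact_force: [0.9, -0.4, -0.4]
opening: 0.013
grip_force: 0.0
```

```bash
python3 -c "
from station import ctrl
o=ctrl.get_obs();print(o['tool_pos'],o['tool_rot'],o['contact_force'],o['q'])"
```

```text
[ 0.44760059 -0.0181897   0.0173211 ] [ 3.22418482e-02 -3.14097143e+00 -6.62470913e-04] [ 0.92726569 -0.40170614 -0.36438409] [-2.07217237e-01 -1.33822349e-01  2.17907837e+00  3.52383090e-04
  1.09687261e+00 -1.79870361e+00]
```

step_arm:
  targets:
    - {"travel": [0.015,0.001,0],"angular": [0,0,0],"gripper": 0.15}
    - {"travel": [0.03,0.002,0],"angular": [0,0,0],"gripper": 0.15}
    - {"travel": [0.045,0.003,0],"angular": [0,0,0],"gripper": 0.15}
    - {"travel": [0.06,0.004,0],"angular": [0,0,0],"gripper": 0.15}
    - {"travel": [0.08,0.005,0],"angular": [0,0,0],"gripper": 0.15}
    - {"travel": [0.1,0.006,0],"angular": [0,0,0],"gripper": 0.15}
    - {"travel": [0.12,0.007,0],"angular": [0,0,0],"gripper": 0.15}
    - {"travel": [0.14,0.008,0],"angular": [0,0,0],"gripper": 0.15}
    - {"travel": [0.16,0.009,0],"angular": [0,0,0],"gripper": 0.15}
    - {"travel": [0.18,0.01,0],"angular": [0,0,0],"gripper": 0.15}

```text
t: 6.05
tool_pos: [0.5566, -0.0122, 0.017]
tool_rot: [0.033, -3.141, -0.0]
contact_force: [-0.8, 0.3, 1.3]
opening: 0.0129
grip_force: 0.2
```

step_arm:
  targets:
    - {"travel": [0.02,0.001,0],"angular": [0,0,0],"gripper": 0.15}
    - {"travel": [0.04,0.002,0],"angular": [0,0,0],"gripper": 0.15}
    - {"travel": [0.055,0.003,0],"angular": [0,0,0],"gripper": 0.15}
    - {"travel": [0.07,0.004,0],"angular": [0,0,0],"gripper": 0.15}
    - {"travel": [0.08,0.0045,0],"angular": [0,0,0],"gripper": 0.15}
    - {"travel": [0.09,0.005,0],"angular": [0,0,0],"gripper": 0.15}
    - {"travel": [0.095,0.0055,0],"angular": [0,0,0],"gripper": 0.15}
    - {"travel": [0.1,0.006,0],"angular": [0,0,0],"gripper": 0.15}
    - {"travel": [0.1,0.006,0],"angular": [0,0,0],"gripper": 0.15}

```text
t: 6.95
tool_pos: [0.6162, -0.0038, 0.0186]
tool_rot: [0.032, -3.141, -0.012]
contact_force: [-7.5, 18.0, 10.6]
opening: 0.0129
grip_force: 0.5
```

Run:
```python
from h import *
s=grab('scene','scene3')
o=ctrl.get_obs();print(o['tool_pos'],o['contact_force'])
save(s,'c5.png',(225,125,325,215),6)
```

```text
[ 0.61613706 -0.00377541  0.01857063] [-6.17745719 17.95737929  9.09495394]
```

View pics/c5.png

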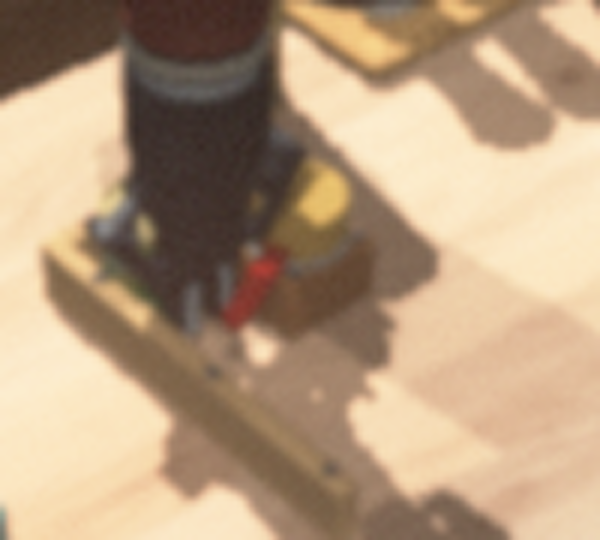

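step_arm:
  targets:
    - {"travel": [0,0,0.02],"angular": [0,0,0],"gripper": 0.15}
    - {"travel": [0,0,0.05],"angular": [0,0,0],"gripper": 0.15}
    - {"travel": [0,0,0.1],"angular": [0,0,0],"gripper": 0.15}
    - {"travel": [0,0,0.16],"angular": [0,0,0],"gripper": 0.15}
    - {"travel": [0,0,0.2],"angular": [0,0,0],"gripper": 0.15}
    - {"travel": [-0.08,0,0.2],"angular": [0,0,0],"gripper": 0.15}
    - {"travel": [-0.16,0,0.2],"angular": [0,0,0],"gripper": 0.15}
    - {"travel": [-0.24,0,0.2],"angular": [0,0,0],"gripper": 0.15}
    - {"travel": [-0.24,0,0.2],"angular": [0,0,0],"gripper": 0.15}

```text
t: 7.9
tool_pos: [0.4657, -0.008, 0.1344]
tool_rot: [0.032, -3.137, -0.001]
contact_force: [0.1, 0.5, -0.5]
opening: 0.0128
grip_force: 0.0
```

Run:
```python
from h import *
s=grab('scene','scene4');d=grab('top','top4')
o=ctrl.get_obs();print(o['tool_pos'],o['contact_force'])
def crop(d,u,v,w,h,k): return cv2.resize(np.ascontiguousarray(d['img'][v:v+h,u:u+w,::-1]),None,fx=k,fy=k,interpolation=cv2.INTER_CUBIC)
C=np.zeros((600,800,3),np.uint8);C[:576,:432]=crop(d,255,130,72,96,6);C[:375,435:795]=crop(s,228,135,72,75,5)
for i in range(0,72,10): cv2.putText(C,str(255+i),(i*6,590),0,.4,(255,255,255));cv2.putText(C,str(228+i),(435+i*5,390),0,.4,(255,255,255))
for i in range(0,95,10): cv2.putText(C,str(130+i),(0,i*6+4),0,.35,(255,255,255))
for i in range(0,75,10): cv2.putText(C,str(135+i),(435,i*5+4),0,.35,(255,255,255))
cv2.imwrite('pics/c6.png',C)
```

```text
[ 0.47143443 -0.00879504  0.13748802] [0.02039755 0.48024697 0.40579141]
```

View pics/c6.png

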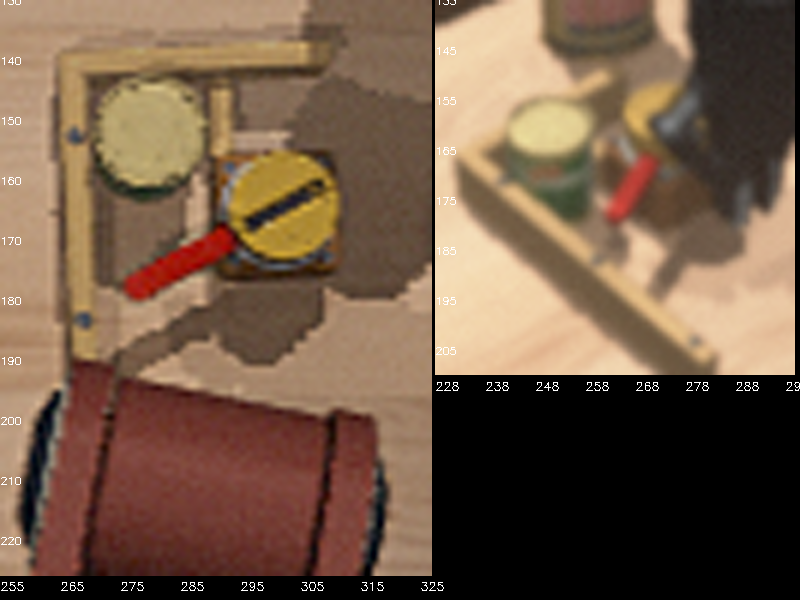

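Run:
```python
from h import *
np.set_printoptions(precision=4,suppress=True)
d=pickle.load(open('pics/top4.pkl','rb'));s=pickle.load(open('pics/scene4.pkl','rb'))
y=.057;R=np.array([[np.cos(y),-np.sin(y)],[np.sin(y),np.cos(y)]]);K=np.array([.656,-.0065])
im=cv2.cvtColor(d['img'],cv2.COLOR_RGB2HSV)
w=d['img'][:,:,::-1].copy()
for t in [(255+150/6,130+132/6)]:
    p=atz(d,*t,.072)[:2];print('tin',p,R.T@(p-K))
p=atz(s,228+(550-435)/5,135+127/5,.072)[:2];print('tin scene',p,R.T@(p-K))
a=atz(d,255+247/6,130+224/6,.0725)[:2];b=atz(d,255+325/6,130+184/6,.0725)[:2];print('slot',a,b,(a+b)/2,np.linalg.norm(a-b),np.arctan2(*(b-a)[::-1]))
t=atz(d,255+136/6,130+285/6,.053)[:2];c=np.array([.6158,-.0726]);print('tip',t,np.arctan2(*(c-t)[::-1]),np.linalg.norm(c-t),R.T@(t-K))
# predicted tin home rim outlines vs measured front edge
for x in (.002,-.002,-.006):
    q=K+R@[x,.001]
    print(x,(proj(d,[[*q,.072],[*(q+R@[-.0285,0]),.072],[*(q+R@[.0285,0]),.072],[*(q+R@[0,-.0285]),.072],[*(q+R@[0,.0285]),.072]])-[255,130])*6)
```

```text
tin [ 0.6523 -0.0049] [-0.0036  0.0018]
tin scene [ 0.6468 -0.0023] [-0.0089  0.0047]
slot [ 0.6068 -0.0546] [ 0.6278 -0.0935] [ 0.6173 -0.074 ] 0.0442633542768777 -1.075922779031302
tip [ 0.5764 -0.0001] -1.0734704318183816 0.08251149078272658 [-0.0791  0.0109]
0.002 [[151.2442 120.9594]
 [153.4085 177.2462]
 [149.083   64.7533]
 [207.7002 118.9286]
 [ 94.7731 122.9907]]
-0.002 [[151.5478 128.8544]
 [153.7126 185.1526]
 [149.3862  72.637 ]
 [208.0094 126.8224]
 [ 95.071  130.887 ]]
-0.006 [[151.8514 136.751 ]
 [154.0166 193.0606]
 [149.6894  80.5223]
 [208.3187 134.7178]
 [ 95.369  138.7849]]
```

step_arm:
  targets:
    - {"travel": [0.08,0.012,0],"angular": [0,0,0],"gripper": 0}
    - {"travel": [0.16,0.012,0],"angular": [0,0,0],"gripper": 0}
    - {"travel": [0.227,0.012,0],"angular": [0,0,0],"gripper": 0}
    - {"travel": [0.227,0.012,0],"angular": [0,0,0],"gripper": 0}
    - {"travel": [0.227,0.012,0],"angular": [0,0,0],"gripper": 0}
    - {"travel": [0.227,0.012,-0.06],"angular": [0,0,0],"gripper": 0}
    - {"travel": [0.227,0.012,-0.1],"angular": [0,0,0],"gripper": 0}
    - {"travel": [0.227,0.012,-0.13],"angular": [0,0,0],"gripper": 0}
    - {"travel": [0.227,0.012,-0.155],"angular": [0,0,0],"gripper": 0}
    - {"travel": [0.227,0.012,-0.155],"angular": [0,0,0],"gripper": 0}

```text
t: 9.0
tool_pos: [0.606, -0.0013, 0.042]
tool_rot: [0.032, -3.138, -0.001]
contact_force: [-0.7, -0.4, -0.6]
opening: -0.0002
grip_force: 0.0
```

step_arm:
  targets:
    - {"travel": [-0.02,0,0],"angular": [0,0,0],"gripper": 0}
    - {"travel": [-0.04,-0.002,0],"angular": [0,0,0],"gripper": 0}
    - {"travel": [-0.07,-0.004,0],"angular": [0,0,0],"gripper": 0}
    - {"travel": [-0.083,-0.016,0],"angular": [0,0,0],"gripper": 0}
    - {"travel": [-0.094,-0.028,0],"angular": [0,0,0],"gripper": 0}
    - {"travel": [-0.093,-0.045,0],"angular": [0,0,0],"gripper": 0}
    - {"travel": [-0.091,-0.06,0],"angular": [0,0,0],"gripper": 0}
    - {"travel": [-0.091,-0.066,0],"angular": [0,0,0],"gripper": 0}
    - {"travel": [-0.091,-0.066,0],"angular": [0,0,0],"gripper": 0}

```text
t: 9.9
tool_pos: [0.5534, -0.0421, 0.0439]
tool_rot: [0.031, -3.141, 0.001]
contact_force: [0.5, 0.3, -0.5]
opening: 0.0005
grip_force: 0.0
```

step_arm:
  targets:
    - {"travel": [0,0,0.08],"angular": [0,0,0],"gripper": 0}
    - {"travel": [0,0,0.16],"angular": [0,0,-0.1],"gripper": 0.85}
    - {"travel": [0.05,0.02,0.17],"angular": [0,0,-0.3],"gripper": 0.85}
    - {"travel": [0.11,0.04,0.17],"angular": [0,0,-0.5],"gripper": 0.85}
    - {"travel": [0.164,0.059,0.17],"angular": [0,0,-0.7],"gripper": 0.85}
    - {"travel": [0.164,0.059,0.17],"angular": [0,0,-0.9],"gripper": 0.85}
    - {"travel": [0.164,0.059,0.17],"angular": [0,0,-1],"gripper": 0.85}

```text
t: 10.6
tool_pos: [0.6527, -0.0054, 0.1456]
tool_rot: [1.178, 2.912, -0.001]
contact_force: [1.1, -0.5, -0.5]
opening: 0.0725
grip_force: 0.0
```

step_arm:
  targets:
    - {"travel": [0,0,0],"angular": [0,0,-0.2],"gripper": 0.85}
    - {"travel": [0,0,0],"angular": [0,0,-0.4],"gripper": 0.85}
    - {"travel": [0,0,0],"angular": [0,0,-0.6],"gripper": 0.85}
    - {"travel": [0,0,0],"angular": [0,0,-0.8],"gripper": 0.85}
    - {"travel": [0,0,0],"angular": [0,0,-1],"gripper": 0.85}
    - {"travel": [0,0,0],"angular": [0,0,-1],"gripper": 0.85}
    - {"travel": [0,0,-0.06],"angular": [0,0,-1],"gripper": 0.85}
    - {"travel": [0,0,-0.09],"angular": [0,0,-1],"gripper": 0.85}

```text
t: 11.4
tool_pos: [0.6508, -0.0057, 0.0897]
tool_rot: [-2.197, -2.244, 0.003]
contact_force: [-1.3, 0.6, -0.5]
opening: 0.0726
grip_force: 0.0
```

Run:
```python
from h import *
d=grab('top','top5');s=grab('scene','scene5')
o=ctrl.get_obs();print(o['tool_pos'],o['tool_rot'],o['contact_force'],o['q'])
def crop(d,u,v,w,h,k): return cv2.resize(np.ascontiguousarray(d['img'][v:v+h,u:u+w,::-1]),None,fx=k,fy=k,interpolation=cv2.INTER_CUBIC)
C=np.zeros((480,800,3),np.uint8);C[:,:400]=crop(d,250,130,80,96,5);C[:,400:]=crop(s,225,120,80,96,5)
cv2.imwrite('pics/c7.png',C)
```

```text
[ 0.64860401 -0.00541406  0.08726132] [-2.1935919  -2.23987025  0.0084345 ] [-0.96689241  0.2885634   0.15758969] [-1.22844212e-01  2.35621410e-01  1.66096119e+00 -3.62516546e-04
  1.25342524e+00 -1.43605721e-01]
```

View pics/c7.png

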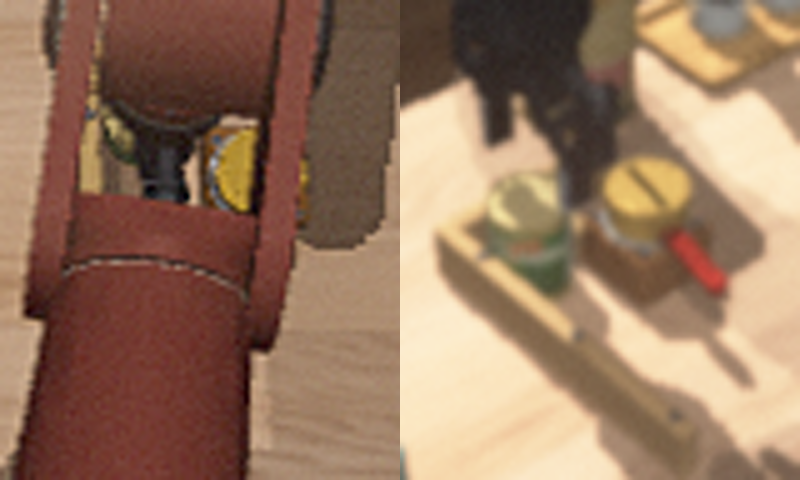

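Run:
```python
from h import *
s=pickle.load(open('pics/scene5.pkl','rb'))
print((proj(s,[[.6496-.043,-.0075,.095],[.6496+.043,-.0027,.095]])-[225,120])*5+[400,0])
for x in (-.0045,.002):
  print(x,(proj(s,[[.656+x,-.005,.072]])-[225,120])*5+[400,0])
```

```text
[[573.59385462 205.08015155]
 [488.38823855 137.00100327]]
-0.0045 [[529.18405122 196.42867064]]
0.002 [[523.31854908 191.07410385]]
```

step_arm:
  targets:
    - {"travel": [0,0,-0.02],"angular": [0,0,0],"gripper": 0.85}
    - {"travel": [0,0,-0.05],"angular": [0,0,0],"gripper": 0.85}
    - {"travel": [0,0,-0.076],"angular": [0,0,0],"gripper": 0.85}
    - {"travel": [0,0,-0.076],"angular": [0,0,0],"gripper": 0.85}
    - {"travel": [0,0,-0.076],"angular": [0,0,0],"gripper": 0.85}
  squeeze: 20

```text
t: 12.0
tool_pos: [0.6511, -0.0056, 0.0457]
tool_rot: [-2.198, -2.244, 0.001]
contact_force: [0.5, 0.5, -0.0]
opening: 0.0726
grip_force: 0.0
```

step_arm:
  targets:
    - {"travel": [0,0,0],"angular": [0,0,0],"gripper": 0.75}
    - {"travel": [0,0,0],"angular": [0,0,0],"gripper": 0.7}
    - {"travel": [0,0,0],"angular": [0,0,0],"gripper": 0.65}
    - {"travel": [0,0,0],"angular": [0,0,0],"gripper": 0.62}
    - {"travel": [0,0,0],"angular": [0,0,0],"gripper": 0.62}
    - {"travel": [0,0,0],"angular": [0,0,0],"gripper": 0.62}
  squeeze: 20

```text
t: 12.6
tool_pos: [0.6528, -0.0058, 0.048]
tool_rot: [2.197, 2.243, 0.003]
contact_force: [2.3, 0.4, 6.2]
opening: 0.0566
grip_force: 21.8
```

step_arm:
  targets:
    - {"travel": [0.003,0,0],"angular": [0,0,0],"gripper": 0.62}
    - {"travel": [0.006,0,0],"angular": [0,0,0],"gripper": 0.62}
    - {"travel": [0.009,0,0],"angular": [0,0,0],"gripper": 0.62}
    - {"travel": [0.012,0.001,0],"angular": [0,0,0],"gripper": 0.62}
    - {"travel": [0.012,0.001,0],"angular": [0,0,0],"gripper": 0.62}
    - {"travel": [0.012,0.001,0],"angular": [0,0,0],"gripper": 0.62}

```text
t: 13.2
tool_pos: [0.6569, -0.0055, 0.0478]
tool_rot: [-2.195, -2.242, 0.008]
contact_force: [-9.7, -1.2, 14.1]
opening: 0.0566
grip_force: 22.6
```

step_arm:
  targets:
    - {"travel": [0.002,0,0],"angular": [0,0,0],"gripper": 0.62}
    - {"travel": [0.004,0,0],"angular": [0,0,0],"gripper": 0.62}
    - {"travel": [0.004,0,0],"angular": [0,0,0],"gripper": 0.62}
    - {"travel": [0.004,0,0],"angular": [0,0,0],"gripper": 0.62}

```text
t: 13.6
tool_pos: [0.6589, -0.0053, 0.0478]
tool_rot: [-2.195, -2.242, 0.008]
contact_force: [-9.9, -1.0, 14.9]
opening: 0.0565
grip_force: 22.7
```

step_arm:
  targets:
    - {"travel": [0.002,0,0],"angular": [0,0,0],"gripper": 0.62}
    - {"travel": [0.004,0,0],"angular": [0,0,0],"gripper": 0.62}
    - {"travel": [0.004,0,0],"angular": [0,0,0],"gripper": 0.62}
    - {"travel": [0.004,0,0],"angular": [0,0,0],"gripper": 0.62}

```text
t: 14.0
tool_pos: [0.6591, -0.0053, 0.0478]
tool_rot: [-2.191, -2.239, 0.015]
contact_force: [-19.8, -0.6, 20.0]
opening: 0.0567
grip_force: 23.4
```

step_arm:
  targets:
    - {"travel": [-0.003,0,0],"angular": [0,0,0],"gripper": 0.7}
    - {"travel": [-0.005,0,0],"angular": [0,0,0],"gripper": 0.8}
    - {"travel": [-0.006,0,0],"angular": [0,0,0],"gripper": 0.82}
    - {"travel": [-0.006,0,0],"angular": [0,0,0],"gripper": 0.82}
    - {"travel": [-0.006,0,0.04],"angular": [0,0,0],"gripper": 0.82}
    - {"travel": [-0.006,0,0.1],"angular": [0,0,0],"gripper": 0.82}
    - {"travel": [-0.006,0,0.18],"angular": [0,0,0],"gripper": 0.82}
    - {"travel": [-0.006,0,0.25],"angular": [0,0,0],"gripper": 0.82}

```text
t: 14.8
tool_pos: [0.66, -0.005, 0.1981]
tool_rot: [2.198, 2.244, 0.0]
contact_force: [0.2, 0.1, 0.1]
opening: 0.0701
grip_force: 0.0
```

step_arm:
  targets:
    - {"travel": [-0.322,0.55,0],"angular": [0,0,1],"gripper": 0.8}
    - {"travel": [-0.322,0.55,0],"angular": [0,0,1],"gripper": 0.8}
    - {"travel": [-0.322,0.55,0],"angular": [0,0,1],"gripper": 0.8}
    - {"travel": [-0.322,0.55,0],"angular": [0,0,1],"gripper": 0.8}
    - {"travel": [-0.322,0.55,0],"angular": [0,0,1],"gripper": 0.8}
    - {"travel": [-0.322,0.55,0],"angular": [0,0,1],"gripper": 0.8}
    - {"travel": [-0.322,0.55,0],"angular": [0,0,1],"gripper": 0.8}
    - {"travel": [-0.322,0.55,0],"angular": [0,0,1],"gripper": 0.8}
    - {"travel": [-0.322,0.55,0],"angular": [0,0,1],"gripper": 0.8}
    - {"travel": [-0.322,0.55,0],"angular": [0,0,1],"gripper": 0.8}

```text
t: 15.8
tool_pos: [0.4665, 0.3253, 0.1963]
tool_rot: [1.17, 2.915, -0.001]
contact_force: [0.5, -0.5, -0.0]
opening: 0.0682
grip_force: 0.0
```

step_arm:
  targets:
    - {"travel": [0,0,0],"angular": [0,0,1],"gripper": 0.8}
    - {"travel": [0,0,0],"angular": [0,0,1],"gripper": 0.8}
    - {"travel": [0,0,0],"angular": [0,0,1],"gripper": 0.8}
    - {"travel": [0,0,0],"angular": [0,0,1],"gripper": 0.8}
    - {"travel": [0,0,0],"angular": [0,0,1],"gripper": 0.8}
    - {"travel": [0,0,0],"angular": [0,0,1],"gripper": 0.8}
    - {"travel": [0,0,0],"angular": [0,0,1],"gripper": 0.8}

```text
t: 16.5
tool_pos: [0.4678, 0.3236, 0.1964]
tool_rot: [-0.029, 3.141, -0.001]
contact_force: [-0.4, -0.0, -0.6]
opening: 0.0682
grip_force: 0.0
```

Run:
```python
from h import *
np.set_printoptions(precision=4,suppress=True)
o=ctrl.get_obs();print(o['tool_pos'],o['tool_rot'],o['q'])
d=pickle.load(open('pics/top0.pkl','rb'))
hsv=cv2.cvtColor(d['img'],cv2.COLOR_RGB2HSV)
m=((hsv[...,0]<18)&(hsv[...,1]>200)&(hsv[...,2]>120)).astype(np.uint8)
n,l,st,c=cv2.connectedComponentsWithStats(m)
for i in range(1,n):
    if st[i,4]>60:
        q=np.argwhere(l==i)[:,::-1].astype(np.float32);r=cv2.minAreaRect(q);print(st[i],c[i],r,atz(d,*c[i],.113)); bp=cv2.boxPoints(r);print([atz(d,*b,.113)[:2] for b in bp])
# tin, tongue now
d=grab('top','top6');hsv=cv2.cvtColor(d['img'],cv2.COLOR_RGB2HSV)
y=.057;R=np.array([[np.cos(y),-np.sin(y)],[np.sin(y),np.cos(y)]]);K=np.array([.656,-.0065])
sub=hsv[130:230,255:325];m=((sub[...,0]<6)|(sub[...,0]>174))&(sub[...,1]>170)&(sub[...,2]>80)
q=np.argwhere(m)[:,::-1]+[255,130];r=cv2.minAreaRect(q.astype(np.float32));print('tongue',r,[atz(d,*b,.0575)[:2] for b in cv2.boxPoints(r)])
m=(((sub[...,0]>=18)&(sub[...,0]<30)&(sub[...,1]>180))).astype(np.uint8)
n,l,st,c=cv2.connectedComponentsWithStats(m)
for i in range(1,n):
    if st[i,4]>40: print('cam piece',st[i],c[i]+[255,130],atz(d,*(c[i]+[255,130]),.0725))
cv2.imwrite('pics/raw6.png',d['img'][130:230,255:325,::-1])
```

```text
[0.4678 0.3236 0.1964] [-0.0286  3.1414 -0.0006] [ 0.4745 -0.0566  1.7809 -0.0004  1.4174 -1.1144]
[294 176   7  17  66] [296.8485 184.1667] ((296.7412109375, 184.16470336914062), (4.121678829193115, 16.48671531677246), 12.52880859375) [ 0.5532 -0.0539  0.113 ]
[array([ 0.5308, -0.0429]), array([ 0.5781, -0.0525]), array([ 0.5757, -0.0643]), array([ 0.5284, -0.0547])]
[162 200   9  23 144] [165.7153 210.9236] ((165.7461700439453, 210.96925354003906), (22.450286865234375, 6.449805736541748), 82.87498474121094) [0.4674 0.3266 0.113 ]
[array([0.4983, 0.3407]), array([0.501 , 0.3221]), array([0.4363, 0.3123]), array([0.4336, 0.3308])]
[193 221  20  30 275] [202.0182 235.5091] ((201.80001831054688, 235.60003662109375), (31.304948806762695, 8.944271087646484), 63.43495178222656) [0.3981 0.2192 0.113 ]
[array([0.432 , 0.2527]), array([0.4441, 0.2297]), array([0.3637, 0.1871]), array([0.3517, 0.21  ])]
tongue ((299.0692443847656, 183.44613647460938), (4.465250492095947, 19.473453521728516), 7.125016689300537) [array([ 0.5304, -0.0556]), array([ 0.5896, -0.062 ]), array([ 0.5882, -0.0755]), array([ 0.5289, -0.0692])]
cam piece [39 29 15 14 45] [298.7778 167.4   ] [ 0.6067 -0.0624  0.0725]
```

step_arm:
  targets:
    - {"travel": [-0.002,0.0035,0],"angular": [0,0,0.136],"gripper": 0.8}
    - {"travel": [-0.002,0.0035,-0.06],"angular": [0,0,0.136],"gripper": 0.8}
    - {"travel": [-0.002,0.0035,-0.12],"angular": [0,0,0.136],"gripper": 0.8}
    - {"travel": [-0.002,0.0035,-0.17],"angular": [0,0,0.136],"gripper": 0.8}
    - {"travel": [-0.002,0.0035,-0.2],"angular": [0,0,0.136],"gripper": 0.8}
    - {"travel": [-0.002,0.0035,-0.2],"angular": [0,0,0.136],"gripper": 0.8}
    - {"travel": [-0.002,0.0035,-0.2],"angular": [0,0,0.136],"gripper": 0.8}

```text
t: 17.25
tool_pos: [0.4661, 0.3267, 0.0768]
tool_rot: [-0.198, 3.135, -0.0]
contact_force: [-0.2, 0.1, 0.3]
opening: 0.0684
grip_force: 0.0
```

step_arm:
  targets:
    - {"travel": [0,0,0],"angular": [0,0,0],"gripper": 0.5}
    - {"travel": [0,0,0],"angular": [0,0,0],"gripper": 0.3}
    - {"travel": [0,0,0],"angular": [0,0,0],"gripper": 0.2}
    - {"travel": [0,0,0],"angular": [0,0,0],"gripper": 0.15}
    - {"travel": [0,0,0],"angular": [0,0,0],"gripper": 0.1}
    - {"travel": [0,0,0],"angular": [0,0,0],"gripper": 0.1}
    - {"travel": [0,0,0],"angular": [0,0,0],"gripper": 0.1}
    - {"travel": [0,0,0],"angular": [0,0,0],"gripper": 0.1}
  squeeze: 30

```text
t: 18.05
tool_pos: [0.4662, 0.3273, 0.0777]
tool_rot: [-0.2, 3.134, 0.001]
contact_force: [-1.0, -0.5, 6.6]
opening: 0.0199
grip_force: 34.3
```

step_arm:
  targets:
    - {"travel": [0,0,0],"angular": [0,0,0],"gripper": 0.1}
    - {"travel": [0,0,0.03],"angular": [0,0,0],"gripper": 0.1}
    - {"travel": [0,0,0.06],"angular": [0,0,0],"gripper": 0.1}
    - {"travel": [0,0,0.1],"angular": [0,0,0],"gripper": 0.1}
    - {"travel": [0,0,0.15],"angular": [0,0,0],"gripper": 0.1}
    - {"travel": [0,0,0.19],"angular": [0,0,0],"gripper": 0.1}
    - {"travel": [0,0,0.19],"angular": [0,0,0],"gripper": 0.1}
    - {"travel": [0,0,0.19],"angular": [0,0,0],"gripper": 0.1}
  squeeze: 60

```text
t: 18.85
tool_pos: [0.4653, 0.3269, 0.1896]
tool_rot: [0.2, -3.135, 0.0]
contact_force: [-0.2, -0.5, -1.4]
opening: 0.0195
grip_force: 59.1
```

Run:
```python
from h import *
np.set_printoptions(precision=4,suppress=True)
o=ctrl.get_obs();print(o['tool_pos'],o['tool_rot'],o['opening'],o['contact_force'],o['q'])
d=grab('top','top7');s=grab('scene','scene7')
def crop(d,u,v,w,h,k): return cv2.resize(np.ascontiguousarray(d['img'][v:v+h,u:u+w,::-1]),None,fx=k,fy=k,interpolation=cv2.INTER_CUBIC)
C=np.zeros((600,800,3),np.uint8)
C[:480,:352]=crop(d,262,132,44,60,8)   # cam & tin
C[:480,360:600]=crop(s,165,185,40,80,6) # key held
C[:320,605:797]=crop(s,235,145,48,80,4)
for i in range(0,44,5): cv2.putText(C,str(262+i),(i*8,495),0,.35,(255,255,255))
for i in range(0,60,5): cv2.putText(C,str(132+i),(0,i*8+4),0,.3,(255,255,255))
for i in range(0,40,5): cv2.putText(C,str(165+i),(360+i*6,495),0,.35,(255,255,255))
for i in range(0,80,5): cv2.putText(C,str(185+i),(360,i*6+4),0,.3,(255,255,255))
cv2.imwrite('pics/c8.png',C)
```

```text
[0.4653 0.3269 0.1896] [ 0.2001 -3.1346  0.0002] 0.019549383614233036 [-0.1516 -0.4951 -1.3707] [ 0.4816 -0.0514  1.7874  0.0001  1.4061 -1.2168]
```

View pics/c8.png

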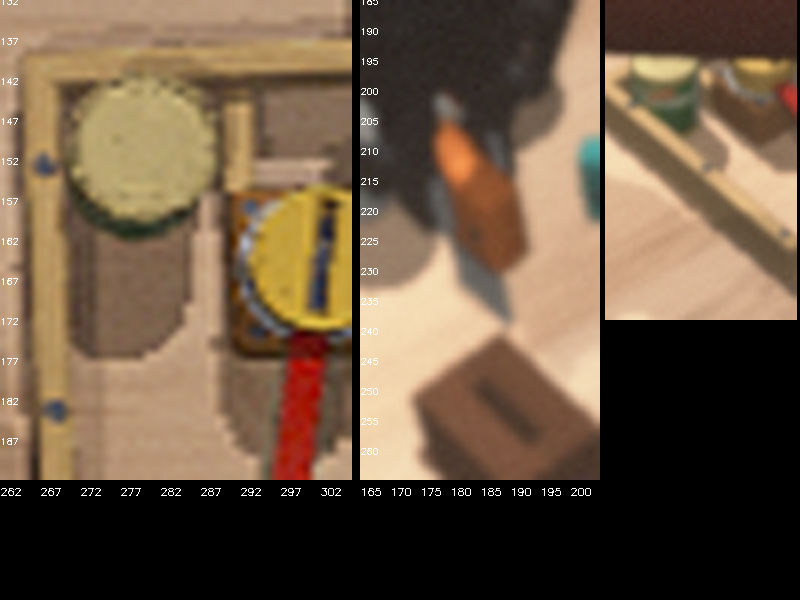

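Run:
```python
from h import *
np.set_printoptions(precision=4,suppress=True)
y=.057;R=np.array([[np.cos(y),-np.sin(y)],[np.sin(y),np.cos(y)]]);K=np.array([.656,-.0065])
for t in ('top0','top4','top7'):
    d=pickle.load(open(f'pics/{t}.pkl','rb'));hsv=cv2.cvtColor(d['img'],cv2.COLOR_RGB2HSV)
    sub=hsv[150:180,287:317]
    m=(sub[...,0]>=18)&(sub[...,0]<32)&(sub[...,1]>150)&(sub[...,2]>120)
    q=(np.argwhere(m)[:,::-1]+[287,150]).astype(np.float32)
    h=cv2.convexHull(q);e=cv2.fitEllipse(h)
    c=e[0];p=atz(d,*c,.0725)
    yy,xx=np.mgrid[150:180,287:317];ins=((xx-c[0])**2+(yy-c[1])**2<8.2**2)
    w=np.where(ins,np.clip(140-d['img'][150:180,287:317].max(2).astype(float),0,None),0)
    P=np.array([atz(d,a,b,.0725)[:2] for a,b in zip(xx[w>0],yy[w>0])]);W=w[w>0]
    mu=np.average(P,axis=0,weights=W);C=np.cov(P.T,aweights=W);v=np.linalg.eigh(C)[1][:,1];v*=np.sign(v[0])
    print(t,'ellipse',e,p,'slot mid',mu,'yaw',np.arctan2(v[1],v[0]),len(W))
    if t=='top7':
        p=atz(d,262+144/8,132+147/8,.072)[:2];print('tin',p,R.T@(p-K))
```

```text
top0 ellipse ((302.1859436035156, 163.8240203857422), (17.41330337524414, 17.88653564453125), 57.13456726074219) [ 0.6178 -0.0726  0.0725] slot mid [ 0.618  -0.0719] yaw -0.20899018869057337 38
top4 ellipse ((301.9535827636719, 163.71534729003906), (17.608741760253906, 18.158159255981445), 84.44173431396484) [ 0.6181 -0.0719  0.0725] slot mid [ 0.6177 -0.0712] yaw -1.0499521190361494 45
top7 ellipse ((302.0116882324219, 163.73764038085938), (17.6516170501709, 18.090246200561523), 95.08209991455078) [ 0.618  -0.072   0.0725] slot mid [ 0.6185 -0.0721] yaw -0.09603411205703336 35
tin [ 0.6573 -0.0048] [0.0014 0.0017]
```

step_arm:
  targets:
    - {"travel": [0.028,-0.074,0],"angular": [0,0,-0.03],"gripper": 0.1}
    - {"travel": [0.056,-0.148,0],"angular": [0,0,-0.1],"gripper": 0.1}
    - {"travel": [0.084,-0.222,0],"angular": [0,0,-0.2],"gripper": 0.1}
    - {"travel": [0.112,-0.296,0],"angular": [0,0,-0.29],"gripper": 0.1}
    - {"travel": [0.14,-0.37,0],"angular": [0,0,-0.29],"gripper": 0.1}
    - {"travel": [0.168,-0.444,0],"angular": [0,0,-0.29],"gripper": 0.1}
    - {"travel": [0.196,-0.518,0],"angular": [0,0,-0.29],"gripper": 0.1}
    - {"travel": [0.224,-0.593,0],"angular": [0,0,-0.29],"gripper": 0.1}
    - {"travel": [0.252,-0.667,0],"angular": [0,0,-0.29],"gripper": 0.1}
    - {"travel": [0.252,-0.667,0],"angular": [0,0,-0.29],"gripper": 0.1}

```text
t: 19.95
tool_pos: [0.6169, -0.0781, 0.1879]
tool_rot: [-0.167, -3.134, 0.002]
contact_force: [-0.6, 0.7, -0.6]
opening: 0.0195
grip_force: 59.5
```

step_arm:
  targets:
    - {"travel": [0,0,-0.05],"angular": [0,0,0],"gripper": 0.1}
    - {"travel": [0,0,-0.075],"angular": [0,0,0],"gripper": 0.1}
    - {"travel": [0,0,-0.075],"angular": [0,0,0],"gripper": 0.1}
    - {"travel": [0,0,-0.075],"angular": [0,0,0],"gripper": 0.1}

```text
t: 20.35
tool_pos: [0.616, -0.0723, 0.1444]
tool_rot: [-0.156, -3.135, -0.001]
contact_force: [0.5, -0.0, -0.9]
opening: 0.0194
grip_force: 59.5
```

Run:
```python
from h import *
np.set_printoptions(precision=4,suppress=True)
o=ctrl.get_obs();print(o['tool_pos'],o['tool_rot'],2*np.arctan2(o['tool_rot'][1],o['tool_rot'][0])%(2*np.pi),o['contact_force'],o['q'])
d=ctrl.get_image('top');print(d['cx'],d['cy'])
```

```text
[ 0.616  -0.0723  0.1444] [-0.1559 -3.1355 -0.0008] 3.0422532175731556 [ 0.4761 -0.0422 -0.8919] [-0.2368  0.1098  1.7009  0.0001  1.3331 -1.7082]
260.82655423222616 197.43087860755153
```

step_arm:
  targets:
    - {"travel": [0,0,-0.005],"angular": [0,0,0],"gripper": 0.1}
    - {"travel": [0,0,-0.01],"angular": [0,0,0],"gripper": 0.1}
    - {"travel": [0,0,-0.014],"angular": [0,0,0],"gripper": 0.1}
    - {"travel": [0,0,-0.018],"angular": [0,0,0],"gripper": 0.1}
    - {"travel": [0,0,-0.021],"angular": [0,0,0],"gripper": 0.1}
    - {"travel": [0,0,-0.021],"angular": [0,0,0],"gripper": 0.1}

```text
t: 21.0
tool_pos: [0.6165, -0.0732, 0.1325]
tool_rot: [-0.158, -3.137, -0.0]
contact_force: [0.7, 0.0, -0.8]
opening: 0.0193
grip_force: 59.5
```

step_arm:
  targets:
    - {"travel": [0,0,-0.003],"angular": [0,0,0],"gripper": 0.1}
    - {"travel": [0,0,-0.006],"angular": [0,0,0],"gripper": 0.1}
    - {"travel": [0,0,-0.01],"angular": [0,0,0],"gripper": 0.1}
    - {"travel": [0,0,-0.01],"angular": [0,0,0],"gripper": 0.1}

```text
t: 21.4
tool_pos: [0.6167, -0.0729, 0.1265]
tool_rot: [-0.157, -3.138, -0.001]
contact_force: [0.3, 1.3, -1.1]
opening: 0.0193
grip_force: 59.2
```

step_arm:
  targets:
    - {"travel": [0,0,-0.005],"angular": [0,0,0],"gripper": 0.1}
    - {"travel": [0,0,-0.01],"angular": [0,0,0],"gripper": 0.1}
    - {"travel": [0,0,-0.014],"angular": [0,0,0],"gripper": 0.1}
    - {"travel": [0,0,-0.018],"angular": [0,0,0],"gripper": 0.1}
    - {"travel": [0,0,-0.018],"angular": [0,0,0],"gripper": 0.1}
    - {"travel": [0,0,-0.018],"angular": [0,0,0],"gripper": 0.1}

```text
t: 22.0
tool_pos: [0.6166, -0.0729, 0.1156]
tool_rot: [-0.157, -3.137, -0.001]
contact_force: [1.5, 3.3, -1.6]
opening: 0.0191
grip_force: 59.2
```

Run:
```python
from h import *
np.set_printoptions(precision=4,suppress=True)
o=ctrl.get_obs();print(o['tool_pos'],2*np.arctan2(o['tool_rot'][1],o['tool_rot'][0])%(2*np.pi),o['contact_force'],o['wrist_torque'])
```

```text
[ 0.6166 -0.0729  0.1156] 3.041320281815574 [ 1.4645  3.3278 -1.5599] [ 0.72   -0.3331 -0.0667]
```

step_arm:
  targets:
    - {"travel": [0,0.001,0],"angular": [0,0,-0.1],"gripper": 0.1}
    - {"travel": [0,0.001,0],"angular": [0,0,-0.22],"gripper": 0.1}
    - {"travel": [0,0.001,0],"angular": [0,0,-0.34],"gripper": 0.1}
    - {"travel": [0,0.001,0],"angular": [0,0,-0.46],"gripper": 0.1}
    - {"travel": [0,0.001,0],"angular": [0,0,-0.58],"gripper": 0.1}
    - {"travel": [0,0.001,0],"angular": [0,0,-0.7],"gripper": 0.1}
    - {"travel": [0,0.001,0],"angular": [0,0,-0.82],"gripper": 0.1}
    - {"travel": [0,0.001,0],"angular": [0,0,-0.9],"gripper": 0.1}

```text
t: 22.8
tool_pos: [0.6168, -0.0718, 0.1156]
tool_rot: [-1.237, -2.887, -0.002]
contact_force: [1.9, 3.9, -1.2]
opening: 0.0194
grip_force: 59.5
```

```bash
cat > st.py <<'E'
from h import *
np.set_printoptions(precision=4,suppress=True)
o=ctrl.get_obs();print(o['tool_pos'],2*np.arctan2(o['tool_rot'][1],o['tool_rot'][0])%(2*np.pi),o['contact_force'],o['wrist_torque'],o['opening'],o['q'][5])
E
python3 st.py
```

```text
[ 0.6168 -0.0718  0.1156] 2.331869141178448 [ 1.9006  3.8641 -1.1672] [ 1.0209 -0.4456  0.1186] 0.019373209312381616 -0.9979010376899928
```

step_arm:
  targets:
    - {"travel": [0,0,0],"angular": [0,0,-0.12],"gripper": 0.1}
    - {"travel": [0,0,0],"angular": [0,0,-0.24],"gripper": 0.1}
    - {"travel": [0,0,0],"angular": [0,0,-0.36],"gripper": 0.1}
    - {"travel": [0,0,0],"angular": [0,0,-0.48],"gripper": 0.1}
    - {"travel": [0,0,0],"angular": [0,0,-0.6],"gripper": 0.1}
    - {"travel": [0,0,0],"angular": [0,0,-0.72],"gripper": 0.1}
    - {"travel": [0,0,0],"angular": [0,0,-0.82],"gripper": 0.1}
    - {"travel": [0,0,0],"angular": [0,0,-0.88],"gripper": 0.1}
    - {"travel": [0,0,0],"angular": [0,0,-0.88],"gripper": 0.1}

```text
t: 23.7
tool_pos: [0.6168, -0.0725, 0.1159]
tool_rot: [2.139, 2.301, -0.0]
contact_force: [1.8, 1.4, -1.3]
opening: 0.0195
grip_force: 59.6
```

```bash
python3 st.py
```

```text
[ 0.6168 -0.0725  0.1159] 1.6439445037614606 [ 1.8324  1.4019 -1.3425] [ 0.2717 -0.2903  0.0384] 0.019496569219499355 -0.3097421840043024
```

Continue in small turns until the torque rises.

step_arm:
  targets:
    - {"travel": [0,0,0],"angular": [0,0,-0.04],"gripper": 0.1}
    - {"travel": [0,0,0],"angular": [0,0,-0.08],"gripper": 0.1}
    - {"travel": [0,0,0],"angular": [0,0,-0.1],"gripper": 0.1}
    - {"travel": [0,0,0],"angular": [0,0,-0.1],"gripper": 0.1}

```text
t: 24.1
tool_pos: [0.6167, -0.0727, 0.1159]
tool_rot: [2.227, 2.216, -0.0]
contact_force: [1.2, 2.9, -2.6]
opening: 0.0194
grip_force: 59.5
```

```bash
python3 st.py
```

```text
[ 0.6167 -0.0727  0.1159] 1.5655979436698126 [ 1.243   2.8752 -2.6428] [ 0.5758 -0.2773  0.1021] 0.019421538476382456 -0.23172195892146064
```

step_arm:
  targets:
    - {"travel": [0,0,0],"angular": [0,0,-0.03],"gripper": 0.1}
    - {"travel": [0,0,0],"angular": [0,0,-0.06],"gripper": 0.1}
    - {"travel": [0,0,0],"angular": [0,0,-0.1],"gripper": 0.1}
    - {"travel": [0,0,0],"angular": [0,0,-0.1],"gripper": 0.1}

```text
t: 24.5
tool_pos: [0.6167, -0.0725, 0.1159]
tool_rot: [2.311, 2.128, -0.001]
contact_force: [2.3, 2.0, -3.3]
opening: 0.0193
grip_force: 63.1
```

```bash
python3 st.py
```

```text
[ 0.6167 -0.0725  0.1159] 1.488458966182846 [ 2.3448  2.0402 -3.2892] [ 0.6149 -0.415   1.1156] 0.01927233217899965 -0.15409361818845055
```

step_arm:
  targets:
    - {"travel": [0,0,0],"angular": [0,0,0.05],"gripper": 0.1}
    - {"travel": [0,0,0],"angular": [0,0,0.1],"gripper": 0.1}
    - {"travel": [0,0,0],"angular": [0,0,0.1],"gripper": 0.1}
  squeeze: 30

```text
t: 24.8
tool_pos: [0.6166, -0.0734, 0.1164]
tool_rot: [2.229, 2.213, -0.002]
contact_force: [0.1, 0.1, -2.0]
opening: 0.0195
grip_force: 59.6
```

```bash
python3 st.py
```

```text
[ 0.6166 -0.0734  0.1164] 1.5638415080545363 [ 0.1418  0.1459 -2.036 ] [0.0496 0.0283 0.0046] 0.01946134562741124 -0.23010257641863643
```

step_arm:
  targets:
    - {"travel": [0,0,0],"angular": [0,0,0],"gripper": 0.25}
    - {"travel": [0,0,0],"angular": [0,0,0],"gripper": 0.4}
    - {"travel": [0,0,0],"angular": [0,0,0],"gripper": 0.5}
    - {"travel": [0,0,0],"angular": [0,0,0],"gripper": 0.6}
    - {"travel": [0,0,0.03],"angular": [0,0,0],"gripper": 0.6}
    - {"travel": [0,0,0.08],"angular": [0,0,0],"gripper": 0.6}
    - {"travel": [0,0,0.16],"angular": [0,0,0],"gripper": 0.6}
    - {"travel": [0,0,0.2],"angular": [0,0,0],"gripper": 0.6}

```text
t: 25.6
tool_pos: [0.6182, -0.073, 0.2409]
tool_rot: [2.225, 2.211, 0.004]
contact_force: [1.5, 0.9, 0.1]
opening: 0.0513
grip_force: 0.0
```

step_arm:
  targets:
    - {"travel": [-0.06,-0.06,0],"angular": [0,0,0],"gripper": 0.6}
    - {"travel": [-0.12,-0.12,0],"angular": [0,0,0],"gripper": 0.6}
    - {"travel": [-0.17,-0.17,0],"angular": [0,0,0],"gripper": 0.6}
    - {"travel": [-0.2,-0.22,0],"angular": [0,0,0],"gripper": 0.6}
    - {"travel": [-0.2,-0.28,0],"angular": [0,0,0],"gripper": 0.6}
    - {"travel": [-0.2,-0.35,0],"angular": [0,0,0],"gripper": 0.6}
    - {"travel": [-0.2,-0.42,0],"angular": [0,0,0],"gripper": 0.6}
    - {"travel": [-0.2,-0.42,0],"angular": [0,0,0],"gripper": 0.6}

```text
t: 26.4
tool_pos: [0.496, -0.3287, 0.236]
tool_rot: [2.233, 2.209, -0.002]
contact_force: [0.8, 0.8, 0.4]
opening: 0.0511
grip_force: 0.0
```

Run:
```python
from h import *
np.set_printoptions(precision=4,suppress=True)
o=ctrl.get_obs();print(o['tool_pos'],o['contact_force'],o['t'])
y=.057;R=np.array([[np.cos(y),-np.sin(y)],[np.sin(y),np.cos(y)]]);K=np.array([.656,-.0065])
a=pickle.load(open('pics/top0.pkl','rb'))
d=grab('top','top9');s=grab('scene','scene9')
hsv=cv2.cvtColor(d['img'],cv2.COLOR_RGB2HSV)
def rect(name,m,z,off):
    m=m.astype(np.uint8);n,l,st,c=cv2.connectedComponentsWithStats(m)
    for i in range(1,n):
        if st[i,4]>25:
            q=(np.argwhere(l==i)[:,::-1]+off).astype(np.float32);r=cv2.minAreaRect(q)
            print(name,st[i,4],(q.mean(0)),'keeper box',[R.T@(atz(d,*b,z)[:2]-K) for b in cv2.boxPoints(r)])
off=[258,130];S=hsv[130:225,258:325];H,Sa,V=S[...,0],S[...,1],S[...,2]
rect('tongue',((H<6)|(H>174))&(Sa>170)&(V>70),.0575,off)
rect('handle',(H>=6)&(H<17)&(Sa>200)&(V>120),.149,off)
# bystanders moved?
df=cv2.absdiff(a['img'],d['img']).max(2)
for nm,(u,v) in dict(jar=(369,200),mug=(179,149),timer=(208,137),bigkey=(203,236),teal=(206,194)).items(): print(nm,df[v-10:v+11,u-10:u+11].mean())
for x in (-.004,0,.0025):
    q=K+R@[x,.0017];print(x,proj(d,[[*(q+R@[-.0285,0]),.072],[*(q+R@[.0285,0]),.072]]))
print(d['img'][136:172:1,279].tolist())
```

```text
[ 0.496  -0.3287  0.236 ] [0.7668 0.8169 0.3685] 26.4
tongue 91 [282.9011 165.2308] keeper box [array([-0.0344,  0.0268]), array([-0.0366, -0.0343]), array([-0.0489, -0.0339]), array([-0.0467,  0.0272])]
handle 71 [304.7465 162.0986] keeper box [array([-0.0493, -0.0318]), array([-0.0325, -0.0334]), array([-0.0381, -0.0962]), array([-0.0549, -0.0946])]
jar 12.519274376417233
mug 6.480725623582766
timer 7.0272108843537415
bigkey 6.349206349206349
teal 6.5147392290249435
-0.004 [[280.4128 161.5261]
 [279.692  142.7715]]
0 [[280.3621 160.2082]
 [279.6414 141.4574]]
0.0025 [[280.3305 159.3847]
 [279.6099 140.6363]]
[[167, 138, 111], [169, 140, 112], [182, 151, 104], [154, 121, 80], [157, 128, 84], [136, 117, 86], [175, 156, 110], [171, 149, 104], [185, 164, 110], [181, 161, 111], [183, 165, 110], [184, 160, 114], [183, 164, 115], [186, 165, 115], [185, 167, 115], [184, 165, 113], [186, 164, 115], [187, 167, 112], [183, 162, 106], [196, 177, 119], [185, 160, 112], [188, 168, 112], [166, 144, 93], [117, 103, 64], [41, 49, 32], [44, 52, 34], [83, 72, 56], [100, 51, 41], [177, 26, 16], [165, 36, 9], [162, 26, 12], [165, 29, 19], [90, 63, 51], [128, 104, 83], [125, 103, 80], [128, 99, 77]]
```

```bash
python3 -c "
from station import ctrl
print(ctrl.finish_job())"
```

```text
the job is handed in; nothing more can be done
None
```

I handed the job in at about 26 s: the green tin is home against the end stop, the cam is turned clockwise to its stop with the tongue across the lane, and the key is standing in the slot. One slip: on the first push the gripper turned the cam partway, so I pushed the tongue back open with the fingers before finishing the slide. I didn't touch the jam jar, mug or timer.

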